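Change the dish in the dish imager

TASK

Change the culture dish in the imager: pull its slide out by the black knob until it clicks into the open stop, push the old dish sideways off the slide and centre it on the orange spot, then push the fresh dish from the other side table onto the middle of the slide. Finally push the knob fully home until the slide clicks shut with the fresh dish inside. Keep both dishes flat on their bases and leave the jar, the dropper bottle and the tape roll where they stand.

Things in the scene. Friction and masses are not known exactly. Their poses are not given: they have to be found in the camera images.
- imager: low white dish imager fixed to the bench, housing x 7 to 135, y -75 to 75 mm, 72 mm high (black optics dome at x 80, 97 mm high), mouth 124 mm wide. Its +x points from the knob into the housing, +y to its left table, z up. Origin on the bench, directly under the front face of the shut slide's face plate. Does not move.
- table_left (a point): middle of the top of the imager's left grey side table, 14 mm above the bench, at imager x -64, y 135 mm; the table spans x -118 to -10, y 55 to 215 mm. The open slide's pan stands between the two tables, flush with both, so a dish slides sideways from table to pan to table.
- table_right (a point): the same of the right side table, at imager x -64, y -135 mm (spans y -215 to -55 mm).
- slide (a joint): travel of the slide out of the housing along imager -x, m: 0 home (shut), 0.125 fully out. A sprung detent clicks over a hump whose crest lies 5 mm before either end (felt over about 10 mm): about 7 N carries the slide over it, in or out, and about 2 N moves it elsewhere. It stays where it is left, so bring it right up to the solid end stop.
- slide_knob (a point): centre of the black disc knob (red dot in front), diameter 56, 16 mm thick, axis along imager x, 45 mm above the bench. Behind it a free gap of 45 mm to the white face plate (132 wide, 6 thick, 17 to 58 mm high), crossed only by a 10 mm rod on the knob's axis: fingers from above can hook behind the disc. At home it is at imager x -53, y 0 mm.
- slide_pan (a point): centre of the top of the slide's dark pan, 14 mm above the bench; moves with the slide. The pan is 100 mm long along imager x between the face plate (-x) and a 12 mm high back lip (+x), 106 mm wide and open to both sides (y). At home it is at imager x 56, y 0; fully out at x -69, y 0 mm.
- old_dish: round closed petri dish with cream filling, in the imager on the pan at the start. Diameter 86 mm at the walls (90 mm at the lid's rim), 12 to 15 mm high, about 30 g. Origin: centre of its underside; z up.
- fresh_dish: round closed petri dish, clear and whitish, same size as the old one, standing on one of the side tables about 150 mm left or right of the middle of the open pan. Origin: centre of its underside.
- park_mat: flat orange spot, diameter 94 mm, no height, printed on the side table opposite to the fresh dish, about 150 mm from the middle of the open pan; the old dish goes on it. Origin: its centre.
- sample_jar: bystander: small glass jar, 70 mm wide, 92 mm high, in front of the right side table. Origin: centre of its underside.
- dropper: bystander: brown dropper bottle, 36 mm wide, 113 mm high, behind the left side table beside the housing. Origin: centre of its underside.
- tape: bystander: roll of tape lying flat, 66 mm wide, 18 mm high, in front of the left side table. Origin: centre of its underside.
Not all that is in view belongs to the job. What is shaped like the fresh_dish but blue or pink is not meant.

How it is judged:
By the outcome, as a careful person would: the job done as asked, in the order asked, and still so for the second after the job is handed in, with the robot touching nothing.
It also fails if it takes over 72 s, if anything falls off the work surface, if the arm or the gripper's body presses on something with over 40 N, if the wrist force passes 120 N, or if a joint passes its speed limit or range.

ROBOT

A 6-joint arm with a two-finger parallel gripper is mounted at the origin on a cart in front of the work surface, level with it; the furniture and walls round the work are solid. World frame = base frame: x ahead of the robot, y to its left, z up, the work surface at z = 0. Lengths are in m, angles in rad, forces in N, time in s.
With the tool pointing down it reaches from about 0.375 to 0.9 m from the base axis. Payload 3.1 kg.
Tool frame: the origin (TCP) lies midway between the tips of the shut fingers; the grasp point (between the pads) lies 19 mm behind it; z points along the fingers, y is the line along which they close (so a half turn about z gives the same grasp; the last joint's range is limited). The gripper opens to 85 mm and grips with 20 to 120 N. Pads are 22 mm wide; open, the fingers measure 114 mm over their backs; the gripper's body (76 mm by 85 mm) begins 54 mm behind the grasp point. The pads swing forward as they close: fully open they stand 13 mm farther back than shut.
Start: joints at [-1.359, 0.527, 1.433, -0, 1.181, -0.178], TCP at [0.238, -0.578, 0.231] pointing down, gripper open.
Joint ranges: [-3.08, 3.08], [-0.75, 2.2], [0.22, 2.44], [-1.43, 4.57], [0, 2.65], [-2.85, 2.85]. Speed limits (rad/s): [2.79, 2.79, 3.14, 3.14, 3.14, 3.14].

INTERFACE

Orientations are given as a unit quaternion [x, y, z, w].
In Python, from station import manip gives the robot as it stands.
- The arm moves only by the tool step_arm, never from a script. Its argument "targets" is text: rows parted by semicolons, each of 4 numbers parted by spaces: the shift along the tool's x, y, z in mm, then the turn about the tool's z in degrees. A call has 1 to 12 rows; each row is the pose to reach, as a shift and turn from the pose commanded when the call began, along the tool's axes at that moment; what a row does not reach only later rows make up. A row lasts 1/10 s, in which the tool goes at most 50 mm and 8.59 degrees, less where a joint would pass 70% of its speed; a pose out of reach is approached as far as the arm can. A call with a gripper value outside its range is refused whole. "gripper" is the closure, from 0 (fully open) to 1 (shut), set as the call begins (left out, the last holds). The fingers move at their own pace and stop on an object; "squeeze" is the grip in N (left out, the last holds). Time passes only in rows, so rows that repeat a pose let the fingers close. It gives the time, the measured TCP pose, the force, the opening and the grip force at its end, in the units of the state.
- manip.sense(): the state, without advancing time (a new reading comes with each control period).
- manip.snapshot(name): name is "scene" or "top" or "wrist"; returns the picture (480x640x3 uint8, red, green, blue); there is no depth.
- manip.get_calibration(name): a dict with "fov_y" (degrees; the focal length in pixels is half the picture's height over the tangent of half this angle, whatever the lens; pixels are square), "cx", "cy" (the principal point, pixels), "extrinsics" (4x4, takes a point from camera to world coordinates); the wrist camera has in their place "tool_from_camera" (4x4, takes a point from camera to tool coordinates, whose origin is the TCP and whose axes are the flange's). Camera axes: x right, y down, z forward; pixel columns grow to the right and rows downward; lengths in m; the calibration is good to about 2 mm. A picture is of the moment at which its call begins: read the wrist's pose just before it. get_calibration takes no time and is no camera call.
- manip.sign_off(): hands the job in; it is judged then, once.
Trained networks look in the newest picture that a camera, given by its name, has taken for a name from the list of things; names that differ only in an ending like _2 or _b are one class to them, and where a whole thing is asked for, a point or a joint stands for the part that bears it (a point fixed in the world has none). Each returns a list of dicts, best first, with "p" (0 to 1); they miss things now and then, are a little off and sometimes report something else, mostly with a low value. They report only what shows in the picture. A call takes as long as a camera call. They do not tell look-alikes from the thing itself.
- manip.recognise(camera, query): "position" ([column, row] in pixels, amid what is visible of it).
- manip.masks_of(camera, query): "pixels" (480x640 bool, what is visible of it) and "position" ([column, row] in pixels, amid what is visible of it).
- manip.mark_of(camera, query): "position" ([column, row] in pixels: a listed point, or the origin of a listed thing).
The state is a dict: "t": time; "q": joint angles; "qd": joint speeds; "tau": joint torques, N m; "tcp_pos": TCP position; "tool_rot": TCP orientation; "force": force on the tool from outside, world axes, zero at the start; "ft_torque": the same for the moment, N m; "finger_gap": opening from 0.0 (shut) to 1.0 (fully open); "gripper_force": force on a finger pad.
Only numpy, scipy, OpenCV 4.12 (cv2) and the standard library are available. Lean on these libraries where they do the work, as an engineer would, in place of code of your own. Each camera call takes 0.05 s, during which the arm holds its last target. There are 200 camera calls.

## Working session

There is one attempt and no reset: what is moved stays moved. The work goes in short steps, Python scripts to look and compute and a tool call to move; the robot and the scene stay as the last step left them, time stands still between calls to the robot, and variables do not carry over. Pictures are saved under pics/ and viewed, at most 13 in all, crops included, and the job is handed in when it is done.

Besides the shell and the picture viewer there is one more tool, called after "Request:" by a JSON object that holds its "op" and its "data". step_arm: Moves the arm, as the interface text tells. Its arguments: {"type":"object","properties":{"targets":{"type":"string"},"gripper":{"type":"number"},"squeeze":{"type":"number"}},"required":["targets"]}

```bash
mkdir -p pics
cat > h.py <<'E'
import numpy as np, cv2
from station import manip
from scipy.spatial.transform import Rotation as R
def ray(cam,px):
    c=manip.get_calibration(cam); f=240/np.tan(np.radians(c["fov_y"])/2)
    if "extrinsics" in c: T=np.array(c["extrinsics"])
    else:
        s=manip.sense(); W=np.eye(4); W[:3,:3]=R.from_quat(s["tool_rot"]).as_matrix(); W[:3,3]=s["tcp_pos"]; T=W@np.array(c["tool_from_camera"])
    d=T[:3,:3]@np.array([(px[0]-c["cx"])/f,(px[1]-c["cy"])/f,1]); return T[:3,3],d
def at(cam,px,z):
    o,d=ray(cam,px); return o+d*(z-o[2])/d[2]
def save(cam,n): 
    im=manip.snapshot(cam); cv2.imwrite(f"pics/{n}.png",np.ascontiguousarray(im[:,:,::-1])); return im
E
python3 - <<'E'
from h import *
s=manip.sense(); print(s["t"],s["tcp_pos"],R.from_quat(s["tool_rot"]).as_matrix().round(3),s["finger_gap"])
for cam in ["top","scene"]:
    save(cam,cam+"0")
    c=manip.get_calibration(cam); print(cam,np.array(c["extrinsics"]).round(2).tolist())
    for q,z in [("slide_knob",.045),("table_left",.014),("table_right",.014),("slide_pan",.014),("fresh_dish",.014),("park_mat",.014),("imager",0),("sample_jar",0),("dropper",0),("tape",0)]:
        for r in manip.mark_of(cam,q)[:3]: print(q,round(r["p"],2),np.round(r["position"]),at(cam,r["position"],z).round(3))
print(manip.sense()["t"])
E
```

```text
0.0 [ 0.23737661 -0.57737554  0.23032995] [[ 0.925  0.38  -0.   ]
 [ 0.38  -0.925  0.002]
 [ 0.    -0.002 -1.   ]] 0.9982278204399114
top [[-0.02, -0.99, 0.12, 0.45], [-1.0, 0.03, 0.03, -0.07], [-0.03, -0.12, -0.99, 0.95], [0.0, 0.0, 0.0, 1.0]]
slide_knob 0.96 [319. 245.] [ 0.558 -0.031  0.045]
table_left 0.59 [262. 266.] [0.52  0.089 0.014]
table_right 0.89 [382. 241.] [ 0.567 -0.163  0.014]
table_right 0.73 [249. 333.] [0.383 0.118 0.014]
fresh_dish 0.94 [389. 240.] [ 0.57  -0.177  0.014]
fresh_dish 0.87 [355. 351.] [ 0.343 -0.1    0.014]
fresh_dish 0.82 [198. 339.] [0.374 0.223 0.014]
park_mat 0.55 [257. 266.] [0.52  0.101 0.014]
imager 0.81 [317. 222.] [ 0.613 -0.026  0.   ]
sample_jar 0.71 [413. 302.] [ 0.44  -0.224  0.   ]
dropper 0.73 [239. 208.] [0.649 0.141 0.   ]
tape 0.69 [246. 336.] [0.376 0.126 0.   ]
scene [[-0.87, -0.31, 0.39, 0.14], [-0.5, 0.49, -0.71, 0.66], [0.02, -0.81, -0.58, 0.65], [0.0, 0.0, 0.0, 1.0]]
slide_knob 0.58 [303. 245.] [ 0.555 -0.04   0.045]
table_left 0.6 [280. 299.] [0.523 0.102 0.014]
table_right 0.71 [326. 226.] [ 0.568 -0.17   0.014]
fresh_dish 0.91 [328. 224.] [ 0.567 -0.179  0.014]
fresh_dish 0.84 [314. 387.] [0.363 0.245 0.014]
fresh_dish 0.65 [379. 206.] [ 0.494 -0.324  0.014]
park_mat 0.64 [283. 304.] [0.51  0.11  0.014]
imager 0.57 [278. 258.] [ 0.607 -0.019  0.   ]
sample_jar 0.91 [383. 239.] [ 0.434 -0.212  0.   ]
dropper 0.91 [220. 294.] [0.643 0.14  0.   ]
tape 0.57 [341. 340.] [0.376 0.122 0.   ]
1.1
```

View pics/top0.png

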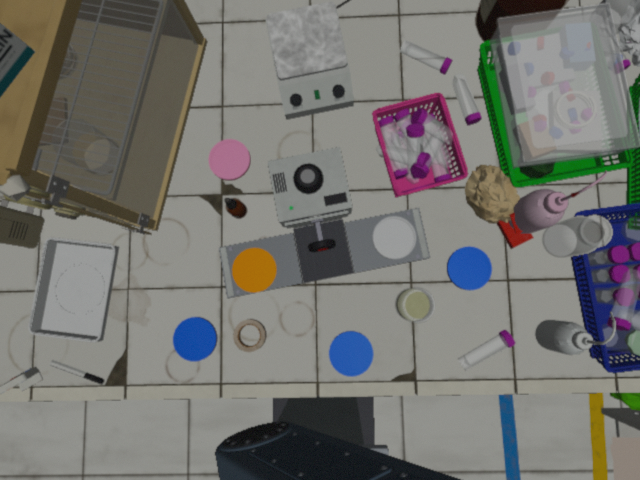

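View pics/scene0.png

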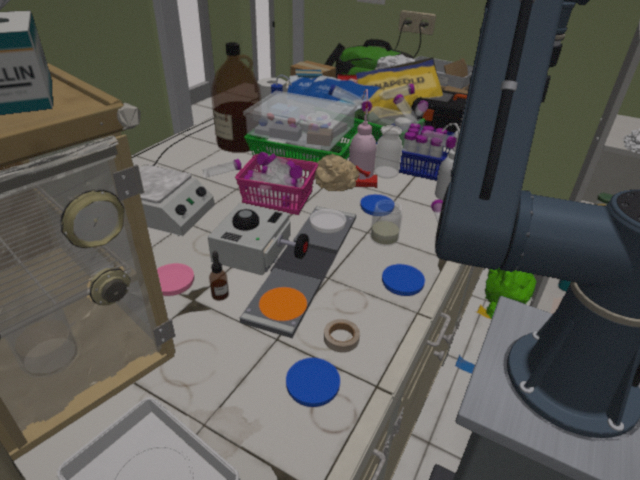

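Fresh (white) dish is on the right table at top pixel (394,237), and the mat is on the left at (254,270). The blue and pink ones are decoys. The knob is at (320,245), and the imager is yawed by about 11°. Next I refine with colour blobs.

```bash
cat >> h.py <<'E'
def frame():
    import json; d=json.load(open("fr.json")); return np.array(d["o"]),d["yaw"]
def toI(p):
    o,y=frame(); d=np.array(p)[:2]-o; c,s=np.cos(y),np.sin(y); return np.array([c*d[0]+s*d[1],-s*d[0]+c*d[1]])*1000
def tcp():
    s=manip.sense(); M=R.from_quat(s["tool_rot"]).as_matrix(); o,y=frame()
    return toI(s["tcp_pos"]).round(1), round(s["tcp_pos"][2]*1000,1), round(np.degrees(np.arctan2(M[1,0],M[0,0])-y),2)
def go(x,y,z,yaw):
    """shift in tool axes mm + turn deg to imager-frame pose (yaw relative to imager)"""
    s=manip.sense(); M=R.from_quat(s["tool_rot"]).as_matrix(); o,a=frame(); c,sn=np.cos(a),np.sin(a)
    w=np.array([o[0]+(c*x-sn*y)/1000,o[1]+(sn*x+c*y)/1000,z/1000]); d=M.T@(w-s["tcp_pos"])*1000
    return d.round(1), round(np.degrees(np.arctan2(M[1,0],M[0,0])-a)-yaw,2)
E
python3 - <<'E'
from h import *; import json
im=cv2.imread("pics/top0.png"); hsv=cv2.cvtColor(im,cv2.COLOR_BGR2HSV)
m=cv2.inRange(hsv,(8,150,120),(22,255,255)); m[:, :200]=0; m[:,300:]=0
n,l,st,ce=cv2.connectedComponentsWithStats(m); i=1+st[1:,4].argmax(); mat=at("top",ce[i],.014); print(st[i],ce[i],mat)
f=[x for x in manip.masks_of("top","fresh_dish") if abs(x["position"][0]-392)<15][0]; px=f["pixels"]
ys,xs=np.where(px); c=((xs.min()+xs.max())/2,(ys.min()+ys.max())/2); fr=at("top",c,.026); print(c,np.ptp(xs),np.ptp(ys),fr)
t=[at("top",p,.014)[:2] for p in [(228,297),(429,258),(422,209),(221,248)]]
print(np.round(t,3), [round(float(np.linalg.norm(t[i]-t[(i+1)%4])),3) for i in range(4)])
d=(t[0]-t[1])+(t[3]-t[2]); yaw=np.arctan2(-d[0],d[1]); ctr=np.mean(t,0)
ax=np.array([np.cos(yaw),np.sin(yaw)]); o1=ctr+.064*ax
print("yaw",np.degrees(yaw),"o from table",o1)
kn=at("top",(319,245),.045)[:2]; print("o from knob",kn+.053*ax)
json.dump(dict(o=((o1+kn+.053*ax)/2).tolist(),yaw=float(yaw)),open("fr.json","w"))
print("mat",toI(mat),"fresh",toI(fr),"jar",toI([.437,-.215]),"dropper",toI([.645,.14]),"tape",toI([.376,.124]))
print(tcp(), go(-40,0,180,0))
E
```

```text
[ 232  248   44   44 1536] [253.79752604 269.61263021] [0.51366232 0.10718289 0.014     ]
(np.float64(394.0), np.float64(238.0)) 44 42 [ 0.57106924 -0.18584889  0.026     ]
[[ 0.458  0.161]
 [ 0.529 -0.258]
 [ 0.632 -0.248]
 [ 0.561  0.177]] [0.425, 0.104, 0.431, 0.104]
yaw 9.58157202848352 o from table [ 0.60817389 -0.03136284]
o from knob [ 0.61059951 -0.0228765 ]
mat [-72.03410945 148.36246646] fresh [ -64.20365089 -150.13688673] jar [-201.25482593 -156.56528544] dropper [ 62.93381856 158.86039539] tape [-204.97675603  187.85908542]
(array([-458.4, -481.4]), np.float64(231.3), np.float64(12.75)) (array([ 514.3, -377.2,   51.3]), np.float64(12.75))
```

Request:
{"op": "step_arm", "data": {"targets": "43 -31 0 2; 86 -63 0 3; 128 -94 0 4; 171 -125 0 5; 214 -157 0 6; 257 -188 0 7; 300 -220 0 8; 342 -251 0 9; 385 -283 0 10; 428 -314 0 11; 460 -345 0 12; 470 -345 0 12.5", "gripper": 0.3}}

```text
t: 2.35
tcp_pos: [0.5416, -0.0769, 0.2315]
tool_rot: [0.996, 0.087, -0.0, -0.0]
force: [-0.1, -0.7, 0.5]
finger_gap: 0.698
gripper_force: 0.0
```

Run:
```python
from h import *
print(np.array(manip.get_calibration("wrist")["tool_from_camera"]).round(3).tolist())
print(tcp(), manip.sense()["finger_gap"]); save("wrist","w0")
for q,z in [("slide_knob",.045),("table_left",.014),("table_right",.014),("slide_pan",.014),("fresh_dish",.014),("park_mat",.014),("imager",0)]:
        for r in manip.mark_of("wrist",q)[:2]: p=at("wrist",r["position"],z);print(q,round(r["p"],2),np.round(r["position"]),p.round(4),toI(p).round(1))
```

```text
[[0.001, -0.96, -0.28, 0.071], [1.0, 0.001, 0.0, 0.001], [0.0, -0.28, 0.96, -0.143], [0.0, 0.0, 0.0, 1.0]]
(array([-75.1, -37.8]), np.float64(231.5), np.float64(0.36)) 0.6979914442313933
slide_knob 0.9 [269. 191.] [ 0.5583 -0.0373  0.045 ] [-52.   -1.6]
slide_pan 0.38 [429. 198.] [ 0.5695 -0.1869  0.014 ] [ -65.9 -151. ]
fresh_dish 0.74 [431. 196.] [ 0.5717 -0.1892  0.014 ] [ -64.2 -153.6]
fresh_dish 0.7 [552. 282.] [ 0.5086 -0.3305  0.014 ] [-149.8 -282.4]
park_mat 0.92 [115. 205.] [0.5123 0.1021 0.014 ] [-74.2 143.6]
imager 0.9 [276. 125.] [ 0.6094 -0.0366  0.    ] [-1.6 -9.4]
```

View pics/w0.png

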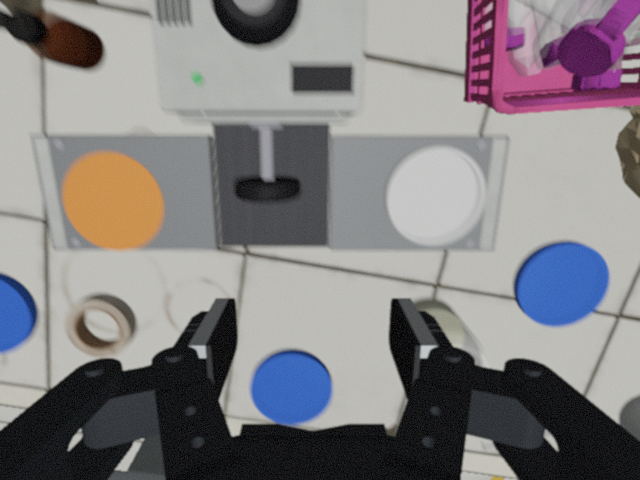

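Wrist view: table outer corners are near (33,136), (509,137), (497,250) and (52,249), the pan gap runs from column 217 to 328, and the knob is at (268,188). Refit the frame from those.

Run:
```python
from h import *; import json
P=[(33,136),(509,137),(497,250),(52,249)]
t=np.array([at("wrist",p,.014)[:2] for p in P]); print(t.round(4),[round(float(np.linalg.norm(t[i]-t[(i+1)%4])),3) for i in range(4)])
m=np.array([[-10,215],[-10,-215],[-118,-215],[-118,215]])/1000
mc=m-m.mean(0); tc=t-t.mean(0)
yaw=np.arctan2((mc[:,0]*tc[:,1]-mc[:,1]*tc[:,0]).sum(),(mc*tc).sum())
Rm=np.array([[np.cos(yaw),-np.sin(yaw)],[np.sin(yaw),np.cos(yaw)]]); o=t.mean(0)-Rm@m.mean(0); print(np.degrees(yaw),o)
json.dump(dict(o=o.tolist(),yaw=float(yaw)),open("fr.json","w"))
for n,p,z in [("knob",(268,187),.045),("gapL",(215,190),.014),("gapR",(329,190),.014)]: print(n,toI(at("wrist",p,z)))
im=cv2.imread("pics/w0.png"); hsv=cv2.cvtColor(im,cv2.COLOR_BGR2HSV)
mk=cv2.inRange(hsv,(8,150,120),(22,255,255)); mk[:,:55]=0; mk[:, 200:]=0
n,l,st,ce=cv2.connectedComponentsWithStats(mk); i=1+st[1:,4].argmax(); print("mat",st[i],toI(at("wrist",ce[i],.014)))
f=[x for x in manip.masks_of("wrist","fresh_dish") if abs(x["position"][0]-433)<25]
for x in f: ys,xs=np.where(x["pixels"]); c=(xs.mean(),ys.mean()); print("fresh",x["p"],c,np.ptp(xs),np.ptp(ys),toI(at("wrist",c,.026)))
print(tcp(), go(-22,0,130,0))
```

```text
[[ 0.5631  0.1759]
 [ 0.6348 -0.2451]
 [ 0.5307 -0.2665]
 [ 0.4581  0.1608]] [0.427, 0.106, 0.433, 0.106]
9.669895345884441 [ 0.60975012 -0.03295971]
knob [-51.86140356   0.78891132]
gapL [-59.12009108  53.84601646]
gapR [-58.91334538 -52.42248896]
mat [  65  155   96   93 6833] [-69.59057012 150.78348496]
fresh 0.57 (np.float64(436.6316257785687), np.float64(197.56374729884328)) 101 98 [ -63.7602084  -149.59363709]
(array([-76.4, -36.3]), np.float64(231.4), np.float64(0.04)) (array([ 54.4, -36.3, 101.3]), np.float64(0.04))
```

Request:
{"op": "step_arm", "data": {"targets": "18 -12 30; 36 -24 65; 54 -36 100 0", "gripper": 0.66}}

```text
schema error: expected 4 numbers
```

Request:
{"op": "step_arm", "data": {"targets": "18 -12 30 0; 36 -24 65 0; 54 -36 100 0; 54 -36 100 0; 54 -36 140 0; 54 -36 175 0; 54 -36 203 0; 54 -36 203 0", "gripper": 0.66}}

```text
t: 3.6
tcp_pos: [0.5855, -0.0364, 0.0261]
tool_rot: [0.996, 0.085, -0.003, -0.001]
force: [-0.4, 0.1, -0.8]
finger_gap: 0.338
gripper_force: 0.0
```

Run:
```python
from h import *
s=manip.sense();print(s["t"],tcp(),s["finger_gap"],s["force"])
```

```text
3.6 (array([-24.5,   0.7]), np.float64(26.1), np.float64(0.08)) 0.33844802178299516 [-0.43264014  0.11451937 -0.75458584]
```

Request:
{"op": "step_arm", "data": {"targets": "-8 0 0 0; -12 0 0 0; -18 0 0 0; -26 0 0 0; -38 0 0 0; -50 0 0 0; -65 0 0 0; -80 0 0 0; -95 0 0 0; -110 0 0 0; -120 0 0 0; -126 0 0 0"}}

```text
t: 4.8
tcp_pos: [0.4639, -0.0578, 0.0293]
tool_rot: [0.996, 0.086, 0.001, 0.0]
force: [4.9, 0.9, 4.1]
finger_gap: 0.34
gripper_force: 3.3
```

Request:
{"op": "step_arm", "data": {"targets": "-4 0 0 0; -8 0 0 0; -8 0 0 0; -8 0 0 0"}}

```text
t: 5.2
tcp_pos: [0.455, -0.0582, 0.0282]
tool_rot: [0.996, 0.086, -0.001, -0.001]
force: [0.4, -0.4, 0.5]
finger_gap: 0.339
gripper_force: 0.2
```

Run:
```python
from h import *
s=manip.sense();print(s["t"],tcp(),s["force"])
```

```text
5.2 (array([-156.8,    1.1]), np.float64(28.2), np.float64(0.18)) [ 0.4127175  -0.39740116  0.51968603]
```

Request:
{"op": "step_arm", "data": {"targets": "-3 0 0 0; -6 0 0 0; -6 0 0 0"}}

```text
t: 5.5
tcp_pos: [0.4534, -0.0596, 0.0283]
tool_rot: [0.996, 0.085, 0.003, 0.001]
force: [8.7, 7.3, -2.6]
finger_gap: 0.342
gripper_force: 4.9
```

Request:
{"op": "step_arm", "data": {"targets": "-3 0 0 0; -3 0 0 0"}}

```text
t: 5.7
tcp_pos: [0.4536, -0.0604, 0.0286]
tool_rot: [0.996, 0.084, 0.006, 0.002]
force: [14.7, 11.6, -5.4]
finger_gap: 0.338
gripper_force: 8.1
```

Hit the stop (about 15 N, no motion). Back off into the gap, lift and look.

Request:
{"op": "step_arm", "data": {"targets": "8 0 0 0; 16 0 0 0; 19 0 0 0; 19 0 -40 0; 19 0 -85 0; 19 0 -130 0; 19 0 -175 0; 19 0 -205 0; 19 0 -205 0"}}

```text
t: 6.6
tcp_pos: [0.4679, -0.0577, 0.2373]
tool_rot: [0.996, 0.086, 0.004, 0.002]
force: [0.6, -0.3, 0.2]
finger_gap: 0.342
gripper_force: 0.0
```

Run:
```python
from h import *
s=manip.sense();print(s["t"],tcp(),s["force"]); save("wrist","w1")
for q in ["slide_knob","slide_pan","old_dish","fresh_dish"]:
    for x in manip.mark_of("wrist",q)[:2]: print(q,x["p"],np.round(x["position"]),toI(at("wrist",x["position"],.045 if "knob" in q else .014)))
for x in manip.masks_of("wrist","old_dish")[:2]: ys,xs=np.where(x["pixels"]); c=(xs.mean(),ys.mean()); print("old",x["p"],c,np.ptp(xs),np.ptp(ys),toI(at("wrist",c,.026)))
```

```text
6.6 (array([-144. ,   -0.6]), np.float64(237.3), np.float64(0.17)) [ 0.5773098  -0.32796317  0.18779529]
slide_knob 0.87 [305. 250.] [-178.51283863    6.53423277]
old_dish 0.91 [303. 129.] [-75.90956388   9.9118561 ]
fresh_dish 0.91 [321. 328.] [-273.89556437   -8.52003547]
fresh_dish 0.89 [ 19. 249.] [-189.62096525  287.40498636]
old 0.7 (np.float64(302.92481641216926), np.float64(125.36134747639585)) 100 107 [-72.595793     9.33925365]
```

View pics/w1.png

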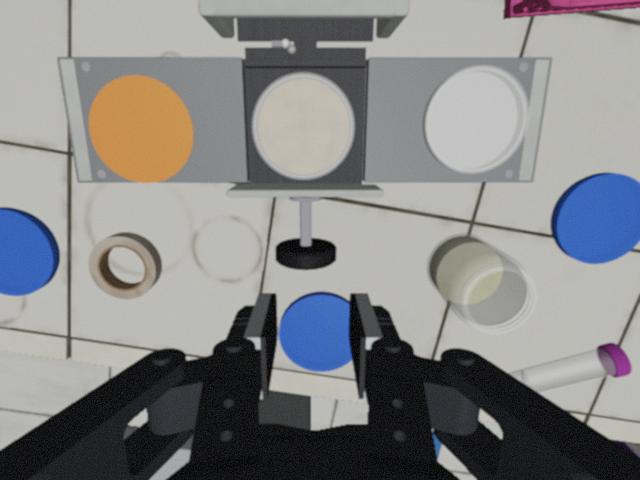

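Slide is open: knob at (305,250), old dish (cream) at (303,125), mat and fresh dish in place. There's a y discrepancy of about 6 mm, so recheck the frame at rest.

Run:
```python
from h import *
for i in range(3):
    s=manip.sense(); print(s["t"],s["tool_rot"].round(4) if hasattr(s["tool_rot"],"round") else s["tool_rot"],tcp()); manip.recognise("wrist","old_dish")
im=save("wrist","w2"); d=cv2.absdiff(im,cv2.imread("pics/w1.png")[:,:,::-1]); print(d.mean())
for p in [(60,58),(550,58),(535,181),(79,181)]: print(toI(at("wrist",p,.014)).round(1))
manip.snapshot("top")
for q,z in [("slide_knob",.045),("old_dish",.014),("fresh_dish",.014),("park_mat",.014)]:
    for x in manip.mark_of("top",q)[:2]: print(q,x["p"],np.round(x["position"]),toI(at("top",x["position"],z)))
```

```text
6.9 [ 9.963e-01  8.560e-02 -2.000e-03 -9.000e-04] (array([-146.9,    1.2]), np.float64(231.6), np.float64(0.16))
6.95 [ 9.963e-01  8.560e-02 -1.800e-03 -8.000e-04] (array([-146.7,    1. ]), np.float64(231.8), np.float64(0.16))
7.0 [ 9.963e-01  8.570e-02 -1.500e-03 -7.000e-04] (array([-146.4,    0.9]), np.float64(231.9), np.float64(0.16))
10.530023871527778
[-17.  216.2]
[ -15.5 -201.8]
[-119.9 -206.2]
[-121.5  217.4]
old_dish 0.61 [322. 254.] [-65.423975     7.96575782]
fresh_dish 0.92 [196. 339.] [-189.8742288   296.61059722]
fresh_dish 0.85 [350. 348.] [-266.92307155  -11.05447716]
park_mat 0.82 [260. 271.] [-76.0426869  141.25703848]
```

The arm was still swaying at w1. Remeasure at rest, automatically this time.

```bash
cat >> h.py <<'E'
def meas(zc=.026):
    """fresh & old dish centres, mat from wrist"""
    im=manip.snapshot("wrist"); out={}
    hsv=cv2.cvtColor(im,cv2.COLOR_RGB2HSV); mk=cv2.inRange(hsv,(8,150,120),(22,255,255))
    n,l,st,ce=cv2.connectedComponentsWithStats(mk)
    if n>1: i=1+st[1:,4].argmax(); out["mat"]=(st[i].tolist(),toI(at("wrist",ce[i],.014)).round(1))
    for q in ["old_dish","fresh_dish"]:
        for k,x in enumerate(manip.masks_of("wrist",q)[:3]):
            ys,xs=np.where(x["pixels"])
            if hsv[...,1][x["pixels"]].mean()>120: continue
            e=cv2.fitEllipse(cv2.convexHull(np.stack([xs,ys],1).astype(np.int32))); c=e[0]
            out[q+str(k)]=(round(x["p"],2),np.round(c,1),np.round(e[1],1),toI(at("wrist",c,zc)).round(1))
    return out
E
python3 - <<'E'
from h import *
a=tcp(); im=save("wrist","w3"); print(a,tcp())
g=cv2.cvtColor(im,cv2.COLOR_RGB2GRAY).astype(int)
h,s,v=cv2.split(cv2.cvtColor(im,cv2.COLOR_RGB2HSV))
# pan edges row 100 & outer table edges row 110
for r in (80,165): print(r,[(int(i),int(g[r,i+2]-g[r,i-2])) for i in range(40,600) if abs(g[r,i+2]-g[r,i-2])>22])
for k,x in meas().items(): print(k,x)
for x in manip.mark_of("wrist","slide_knob")[:1]: print(toI(at("wrist",x["position"],.045)))
E
```

```text
(array([-145.7,    0.6]), np.float64(233.2), np.float64(0.16)) (array([-145.6,    0.6]), np.float64(233.3), np.float64(0.17))
80 [(58, -29), (59, -46), (60, -38), (63, 39), (64, 30), (74, -23), (75, -36), (76, -50), (77, -40), (78, -24), (242, -41), (243, -77), (244, -82), (245, -62), (246, -26), (268, 49), (269, 61), (270, 70), (271, 74), (272, 56), (273, 47), (274, 36), (336, -24), (337, -39), (338, -53), (339, -68), (340, -73), (341, -69), (342, -50), (343, -24), (370, 44), (371, 62), (372, 79), (373, 58), (444, 28), (445, 43), (446, 58), (447, 56), (448, 37), (525, -23), (526, -28), (527, -36), (528, -41), (529, -37), (530, -23), (538, 41), (539, 48), (540, 36), (541, 24), (551, -26), (552, -38), (553, -27), (555, 30), (556, 43), (557, 36)]
165 [(64, -38), (65, -74), (66, -94), (67, -90), (68, -34), (69, 43), (70, 92), (71, 101), (72, 54), (74, -34), (77, 30), (78, 32), (88, -27), (89, -45), (90, -43), (91, -37), (181, -23), (246, -39), (247, -77), (248, -78), (249, -55), (272, 47), (273, 61), (274, 70), (275, 74), (276, 57), (277, 48), (278, 32), (333, -29), (334, -41), (335, -53), (336, -66), (337, -73), (338, -75), (339, -48), (340, -28), (366, 37), (367, 63), (368, 74), (369, 72), (370, 35), (455, 25), (456, 30), (457, 32), (458, 32), (496, -23), (498, -24), (499, -26), (525, 29), (526, 38), (527, 42), (528, 26), (538, -35), (541, 27), (542, 44), (543, 35)]
mat ([90, 71, 103, 107, 7975], array([-70.6, 155.3]))
old_dish0 (0.97, array([305.2, 121.3]), array([105. , 108.2]), array([-67.2,   6.4]))
fresh_dish0 (0.94, array([481.1, 114.6]), array([103.3, 116.7]), array([ -61.1, -144.9]))
[-173.81130155    2.98654731]
```

View pics/w3.png

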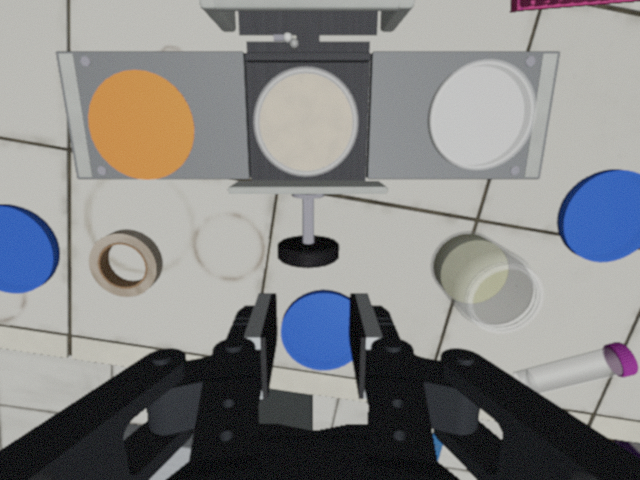

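w3 shows the scene at rest: pan edges at columns 244 and 372, old dish at (305,121), fresh dish at (481,115), mat at (141,125). Refit the frame from this picture.

Run:
```python
from h import *; import json
P=[(57,52),(560,52),(541,179),(79,179)]
t=np.array([at("wrist",p,.014)[:2] for p in P]); print([round(float(np.linalg.norm(t[i]-t[(i+1)%4])),3) for i in range(4)])
m=np.array([[-10,215],[-10,-215],[-118,-215],[-118,215]])/1000
mc=m-m.mean(0); tc=t-t.mean(0)
yaw=np.arctan2((mc[:,0]*tc[:,1]-mc[:,1]*tc[:,0]).sum(),(mc*tc).sum())
Rm=np.array([[np.cos(yaw),-np.sin(yaw)],[np.sin(yaw),np.cos(yaw)]]); o=t.mean(0)-Rm@m.mean(0); print(np.degrees(yaw),o)
json.dump(dict(o=o.tolist(),yaw=float(yaw)),open("fr.json","w"))
for k,x in meas().items(): print(k,x)
print([toI(at("wrist",p,.014)).round(1) for p in [(246,122),(370,122)]])
for x in manip.mark_of("wrist","slide_knob")[:1]: print("knob",toI(at("wrist",x["position"],.045)))
print(tcp(),go(-68,-72,110,90))
```

```text
[0.429, 0.108, 0.43, 0.108]
9.925066874657091 [ 0.60887099 -0.02981174]
mat ([90, 71, 103, 107, 7940], array([-69.7, 152.4]))
old_dish0 (0.78, array([305.2, 121.3]), array([104.6, 109.8]), array([-66.8,   3.4]))
fresh_dish0 (0.98, array([481.1, 114.5]), array([102.2, 116.4]), array([ -61.4, -147.8]))
[array([-67.1,  56.6]), array([-67.2, -54.2])]
knob [-176.74829713    0.19524021]
(array([-145.3,   -2. ]), np.float64(233.4), np.float64(-0.09)) (array([ 77.4,  69.9, 123.4]), np.float64(-90.09))
```

Request:
{"op": "step_arm", "data": {"targets": "10 9 0 -8; 20 19 0 -16; 30 28 10 -24.5; 40 37 20 -33; 50 47 35 -41; 60 56 50 -49.5; 70 64 65 -58; 77 70 80 -66; 77 70 90 -74.5; 77 70 100 -83; 77 70 110 -90; 77 70 110 -90", "gripper": 0.42}}

```text
t: 9.0
tcp_pos: [0.5529, -0.1123, 0.1219]
tool_rot: [0.644, 0.765, -0.0, -0.002]
force: [0.3, -0.6, -0.6]
finger_gap: 0.582
gripper_force: 0.0
```

Request:
{"op": "step_arm", "data": {"targets": "0 0 0 0; 0 0 0 0; 0 0 0 0; 0 0 0 0"}}

```text
t: 9.4
tcp_pos: [0.5542, -0.1128, 0.1238]
tool_rot: [0.644, 0.765, 0.0, 0.0]
force: [0.2, 0.7, -0.6]
finger_gap: 0.579
gripper_force: 0.0
```

Run:
```python
from h import *
s=manip.sense();print(s["t"],tcp(),s["finger_gap"],s["q"]); print(go(-68,-73,17,90))
save("wrist","w4")
for k,x in meas().items(): print(k,x)
```

```text
9.4 (array([-68.2, -72.3]), np.float64(123.8), np.float64(89.88)) 0.578692439984368 [-3.98320927e-01  5.95083465e-01  1.68008458e+00 -2.07716321e-05
  8.65385849e-01 -5.69363848e-01]
(array([-6.000e-01,  1.000e-01,  1.068e+02]), np.float64(-0.12))
old_dish0 (0.88, array([312.1, 116.5]), array([153.3, 161.1]), array([-68.7,   5.9]))
fresh_dish0 (0.87, array([319.8, 343.9]), array([120.9, 128.5]), array([ -63.6, -145.6]))
```

View pics/w4.png

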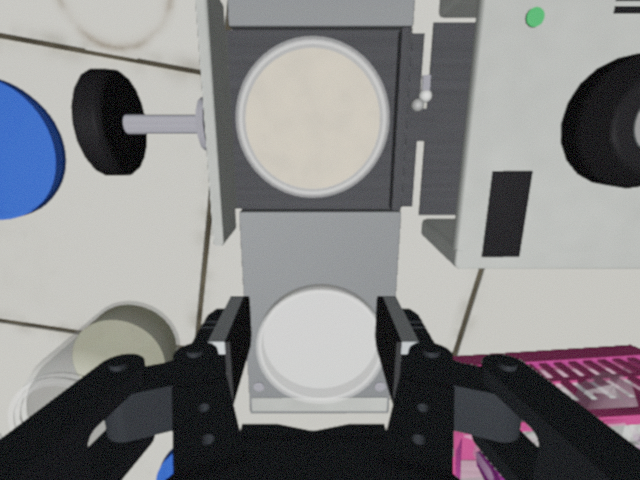

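w4: the old dish at (312,117) is centred on the pan, and the fresh dish at (320,344) is behind the fingers. The tool is over the gap, so descend.

Request:
{"op": "step_arm", "data": {"targets": "0 0 30 0; 0 0 60 0; 0 0 85 0; 0 0 100 0; 0 0 106 0; 0 0 106 0; 0 0 106 0"}}

```text
t: 10.3
tcp_pos: [0.5546, -0.113, 0.0181]
tool_rot: [0.644, 0.765, 0.0, 0.001]
force: [0.2, -0.5, -0.2]
finger_gap: 0.577
gripper_force: 0.0
```

Run:
```python
from h import *
s=manip.sense();print(s["t"],tcp(),s["force"]); print(go(-69,103,17,90))
```

```text
10.3 (array([-67.8, -72.5]), np.float64(18.1), np.float64(89.91)) [ 0.21120419 -0.48032224 -0.23652036]
(array([175.5,  -1.5,   1. ]), np.float64(-0.09))
```

Request:
{"op": "step_arm", "data": {"targets": "8 0 0 0; 16 0 0 0; 22 0 0 0; 28 0 0 0; 36 0 0 0; 46 0 0 0; 56 0 0 0; 66 0 0 0; 76 0 0 0; 84 -1 0 0; 90 -1 0 0; 92 -1 0 0"}}

```text
t: 11.5
tcp_pos: [0.5368, -0.0214, 0.0173]
tool_rot: [0.644, 0.765, -0.0, -0.0]
force: [0.8, -0.1, 1.0]
finger_gap: 0.583
gripper_force: 0.2
```

Run:
```python
from h import *
s=manip.sense();print(s["t"],tcp(),s["force"]); save("wrist","w5")
for k,x in meas().items(): print(k,x)
```

```text
11.5 (array([-69.5,  20.7]), np.float64(17.3), np.float64(89.95)) [ 0.81050225 -0.11748199  1.027731  ]
mat ([183, 2, 2, 5, 5], array([-112.7,  131. ]))
old_dish0 (0.9, array([312.2, 193.6]), array([261.3, 263.3]), array([-69.5,  68.9]))
old_dish1 (0.17, array([238.6, 332. ]), array([286.4, 536.6]), array([-98.1,  15. ]))
```

View pics/w5.png

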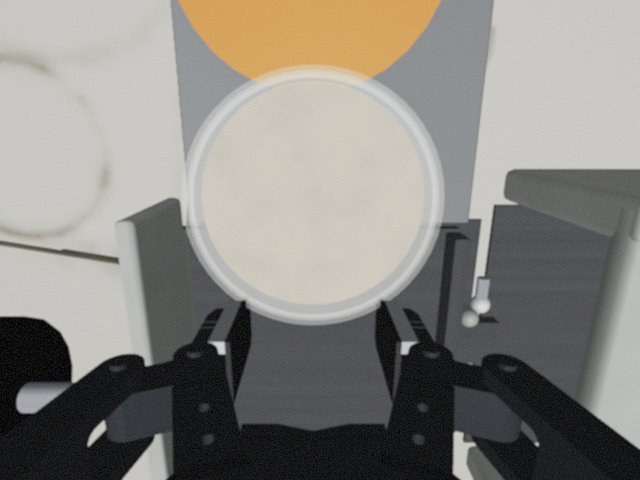

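Dish at (312,194) is cradled between the fingers, 48 mm ahead of the tool as predicted. Continue about 82 mm to the mat.

Request:
{"op": "step_arm", "data": {"targets": "8 0 0 0; 18 0 0 0; 28 0 0 0; 38 0 0 0; 48 0 0 0; 58 0 0 0; 66 0 0 0; 73 0 0 0; 78 0 0 0; 81 0 0 0; 82 0 0 0; 82 0 0 0"}}

```text
t: 12.9
tcp_pos: [0.5232, 0.0586, 0.0173]
tool_rot: [0.644, 0.765, 0.0, 0.0]
force: [0.0, -0.6, 0.3]
finger_gap: 0.583
gripper_force: 0.0
```

Request:
{"op": "step_arm", "data": {"targets": "-5 0 0 0; -15 0 0 0; -25 0 -20 0; -30 0 -50 0; -30 0 -90 0; -30 0 -120 0; -30 0 -130 0; -30 0 -130 0; -30 0 -130 0; -30 0 -130 0; -30 0 -130 0"}}

```text
t: 14.0
tcp_pos: [0.5273, 0.0291, 0.1457]
tool_rot: [0.644, 0.765, -0.001, -0.001]
force: [0.6, -0.1, -0.1]
finger_gap: 0.58
gripper_force: 0.0
```

Run:
```python
from h import *
s=manip.sense();print(s["t"],tcp(),s["force"]); im=save("wrist","w6")
hsv=cv2.cvtColor(im,cv2.COLOR_RGB2HSV); mk=cv2.inRange(hsv,(8,130,110),(22,255,255)); mk[300:]=0
ys,xs=np.where(mk); print(mk.sum()/255)
if len(xs): print(cv2.minEnclosingCircle(np.stack([xs,ys],1).astype(np.float32)))
for k,x in meas().items(): print(k,x)
```

```text
14.0 (array([-70.2,  72.1]), np.float64(145.7), np.float64(89.9)) [ 0.55207965 -0.09950446 -0.13400221]
186.0
((293.0, 70.0), 50.09001922607422)
old_dish0 (0.77, array([314.1, 119. ]), array([140.5, 147.4]), array([-69. , 149.4]))
old_dish1 (0.34, array([278.1, 328.6]), array([193.7, 285.8]), array([-96.2,  -1.9]))
fresh_dish1 (0.66, array([675.7,  97.4]), array([125.1, 161.2]), array([162.2, 162.4]))
```

View pics/w6.png

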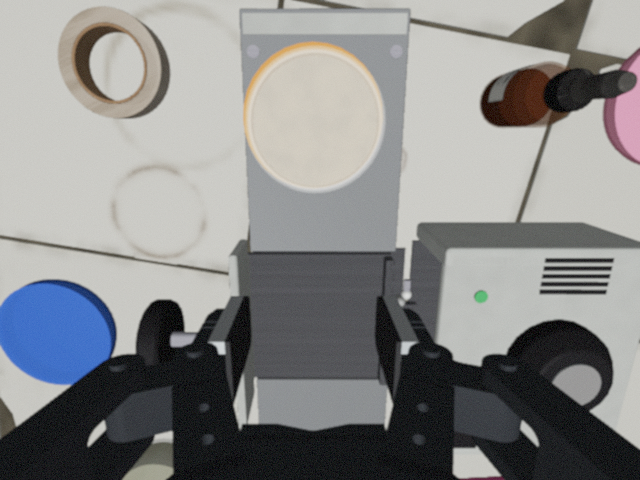

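w6: old dish at (314,119), with a thin orange crescent visible on its far and left side (top row about 42, left column about 243). Quantify it.

Run:
```python
from h import *
a=tcp()
im=save("wrist","w7"); hsv=cv2.cvtColor(im,cv2.COLOR_RGB2HSV); mk=cv2.inRange(hsv,(8,90,90),(25,255,255)); mk[220:]=0; mk[:,:235]=0; mk[:,400:]=0
ys,xs=np.where(mk)
# outer boundary pts -> table plane, fit circle r=47
out={}
for x in np.unique(xs): out[x]=ys[xs==x].min()
P=np.array([toI(at("wrist",(x,y-.5),.014)) for x,y in out.items()])
from scipy.optimize import least_squares
r=least_squares(lambda c:np.hypot(*(P-c).T)-47,[-70,150],loss="soft_l1"); print(a,len(P),r.x,np.abs(r.fun).mean(),P.min(0),P.max(0))
for k,x in meas().items(): print(k,x)
```

```text
(array([-69.5,  72. ]), np.float64(146.6), np.float64(89.91)) 115 [-70.6592917  150.23489212] 0.14441477831996968 [-116.34197582  161.48572792] [-40.66004631 197.24568129]
old_dish0 (0.68, array([312.9, 118.5]), array([140.4, 146.8]), array([-69.3, 149.5]))
fresh_dish0 (0.83, array([679.1,  96.6]), array([129.4, 169.8]), array([165.5, 162.8]))
```

Old dish is within about 1–2 mm of the mat's centre (-70.7, 150.2), so that will do. Go behind the fresh dish.

Request:
{"op": "step_arm", "data": {"targets": "-20 0 0 0; -50 1 0 0; -85 2 0 0; -120 3 0 0; -155 4 0 0; -190 5 0 0; -225 6 0 0; -255 7 0 0; -275 7 0 0; -288 7 0 0; -293 7 0 0; -295 7 0 0"}}

```text
t: 15.6
tcp_pos: [0.5853, -0.2599, 0.1471]
tool_rot: [0.644, 0.765, 0.0, -0.001]
force: [-0.4, -0.3, -0.4]
finger_gap: 0.581
gripper_force: 0.0
```

Request:
{"op": "step_arm", "data": {"targets": "0 0 0 0; 0 0 0 0; 0 0 0 0; 0 0 0 0; 0 0 0 0; 0 0 0 0"}}

```text
t: 16.2
tcp_pos: [0.5856, -0.2603, 0.1474]
tool_rot: [0.644, 0.765, 0.0, 0.0]
force: [0.1, 0.0, 0.3]
finger_gap: 0.576
gripper_force: 0.0
```

Run:
```python
from h import *
s=manip.sense();print(s["t"],tcp(),s["force"]); im=save("wrist","w8")
for k,x in meas().items(): print(k,x)
print(go(-62,-219,17,90))
```

```text
16.2 (array([ -62.6, -223. ]), np.float64(147.4), np.float64(89.92)) [0.14814561 0.04628046 0.30142696]
fresh_dish1 (0.64, array([311.9, 118.6]), array([139.4, 146.4]), array([ -63.3, -145.6]))
(array([  4.2,   0.7, 130.3]), np.float64(-0.1))
```

View pics/w8.png

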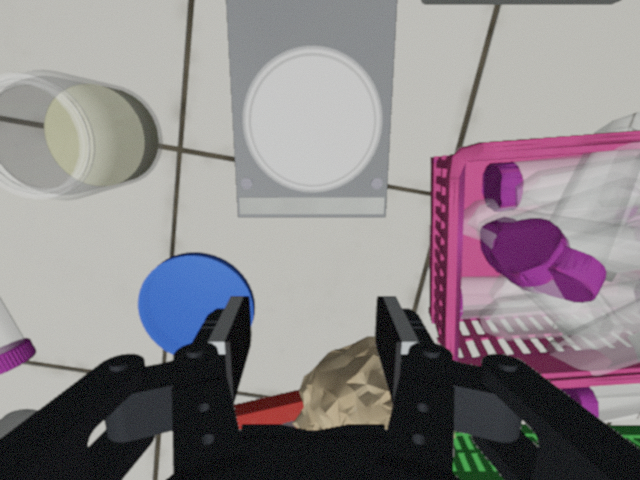

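Run:
```python
from h import *
for p in [(340,338),(300,395),(270,395),(445,250)]:
    print(p,[toI(at("wrist",p,z)).round(0).tolist() for z in (0,.03,.06)])
print(go(-63,-203,17,90))
```

```text
(340, 338) [[-40.0, -321.0], [-42.0, -303.0], [-45.0, -286.0]]
(300, 395) [[-74.0, -377.0], [-73.0, -354.0], [-72.0, -331.0]]
(270, 395) [[-101.0, -377.0], [-97.0, -354.0], [-93.0, -331.0]]
(445, 250) [[41.0, -243.0], [30.0, -234.0], [20.0, -225.0]]
(array([ 20.2,  -0.3, 130.3]), np.float64(-0.1))
```

w8: fresh dish at (312,118). The paper ball and basket are well clear of the descent. Go down behind it.

Request:
{"op": "step_arm", "data": {"targets": "10 0 20 0; 18 0 55 0; 19 0 85 0; 19 0 110 0; 19 0 124 0; 19 0 130 0; 19 0 130 0; 19 0 130 0; 19 0 130 0"}}

```text
t: 17.3
tcp_pos: [0.5833, -0.2423, 0.0187]
tool_rot: [0.644, 0.765, 0.0, 0.001]
force: [0.2, 0.1, -1.0]
finger_gap: 0.583
gripper_force: 0.0
```

Run:
```python
from h import *
s=manip.sense();print(s["t"],tcp(),s["force"]); print(go(-69,-48.5,17,90))
```

```text
17.3 (array([ -61.9, -204.9]), np.float64(18.7), np.float64(89.9)) [ 0.21082388  0.05481431 -1.00074596]
(array([156.4,  -7.4,   1.4]), np.float64(-0.1))
```

Request:
{"op": "step_arm", "data": {"targets": "8 0 0 0; 14 -1 0 0; 20 -2 0 0; 27 -4 0 0; 34 -6 0 0; 41 -7 0 0; 46 -8 0 0; 50 -8 0 0; 50 -8 0 0; 50 -8 0 0"}}

```text
t: 18.3
tcp_pos: [0.5659, -0.1938, 0.0172]
tool_rot: [0.644, 0.765, 0.0, -0.0]
force: [-0.2, -0.4, 0.9]
finger_gap: 0.58
gripper_force: 0.0
```

Run:
```python
from h import *
s=manip.sense();print(s["t"],tcp(),s["force"])
im=save("wrist","w9")
for k,x in meas().items(): print(k,x)
g=cv2.cvtColor(im,cv2.COLOR_RGB2GRAY).astype(int)
for r in (40,70): print(r,[(i,int(g[r,i+2]-g[r,i-2])) for i in range(100,560) if abs(g[r,i+2]-g[r,i-2])>20])
```

```text
18.3 (array([ -70.5, -154.1]), np.float64(17.2), np.float64(89.91)) [-0.18117452 -0.39813644  0.9082358 ]
fresh_dish0 (0.86, array([311.3, 190.5]), array([261.7, 263.4]), array([ -71.1, -104.3]))
40 [(109, -24), (110, -49), (111, -58), (112, -64), (113, -60), (114, -37), (164, 50), (165, 83), (166, 105), (167, 99), (168, 58), (174, -33), (175, -51), (176, -60), (177, -52), (178, -25), (489, -35), (490, -44), (491, -38), (492, -26), (503, 38), (504, 95), (505, 103), (506, 97), (507, 69), (508, 22), (515, -60), (516, -110), (517, -126), (518, -108), (519, -55)]
70 [(119, -47), (120, -89), (121, -101), (122, -88), (123, -66), (130, 50), (131, 94), (132, 109), (133, 103), (134, 62), (153, -23), (154, -29), (155, -44), (156, -46), (157, -40), (158, -31), (163, 26), (164, 47), (165, 46), (166, 42), (167, 32), (176, -24), (177, -51), (178, -61), (179, -44), (180, -24), (259, 21), (261, 23), (486, 36), (487, 53), (488, 56), (489, 45), (521, -37), (522, -67), (523, -97), (524, -95), (525, -62), (526, -32)]
```

Request:
{"op": "step_arm", "data": {"targets": "7 1.5 0 0; 16 1.5 0 0; 26 1.5 0 0; 36 1.5 0 0; 46 1.5 0 0; 56 1.5 0 0; 66 1.5 0 0; 76 1.5 0 0; 86 1.5 0 0; 95 1.5 0 0; 101 1.5 0 0; 103 1.5 0 0"}}

```text
t: 19.7
tcp_pos: [0.5495, -0.0912, 0.0173]
tool_rot: [0.644, 0.765, -0.0, -0.0]
force: [-0.1, -0.0, 0.0]
finger_gap: 0.581
gripper_force: 0.1
```

Request:
{"op": "step_arm", "data": {"targets": "0 0 0 0; 0 0 0 0; 0 0 0 0"}}

```text
t: 20.0
tcp_pos: [0.55, -0.0925, 0.0173]
tool_rot: [0.644, 0.765, 0.0, 0.0]
force: [-0.4, 0.5, -0.4]
finger_gap: 0.581
gripper_force: 0.0
```

Run:
```python
from h import *
s=manip.sense();print(s["t"],tcp(),s["force"])
im=save("wrist","w10")
for k,x in meas().items(): print(k,x)
```

```text
20.0 (array([-68.8, -51.6]), np.float64(17.3), np.float64(89.88)) [-0.41768879  0.5064475  -0.35043953]
fresh_dish0 (0.63, array([311.3, 190.1]), array([261.4, 263. ]), array([-69.5,  -1.2]))
```

View pics/w10.png

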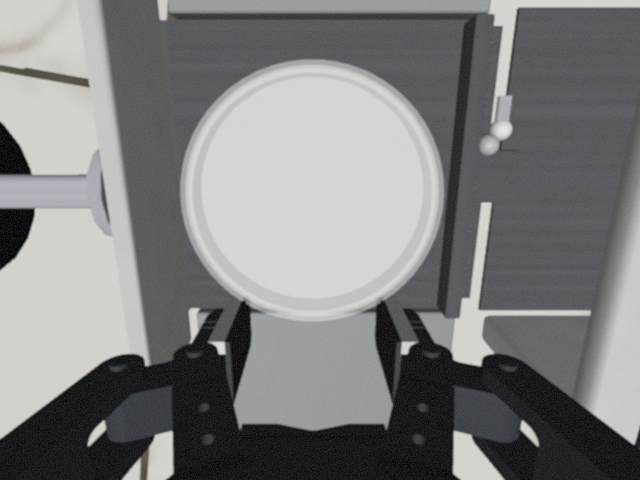

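w10: fresh dish is on the pan at (311,190), and the pan spans rows 17–310. Check centring numerically, then retreat.

Run:
```python
from h import *
for p,z in [((315,15),.014),((315,311),.014),((311,190),.026),((60,190),.045)]: print(toI(at("wrist",p,z)).round(1))
```

```text
[-68.2  56.1]
[-68.1 -53.3]
[-69.6  -1.1]
[-144.6    1.8]
```

Request:
{"op": "step_arm", "data": {"targets": "1 0 0 0; 2 0 0 0; 3 0 0 0; 3 0 0 0; 3 0 0 0"}}

```text
t: 20.7
tcp_pos: [0.5493, -0.089, 0.0173]
tool_rot: [0.644, 0.765, -0.0, -0.0]
force: [0.0, 0.4, 0.2]
finger_gap: 0.581
gripper_force: 0.0
```

Request:
{"op": "step_arm", "data": {"targets": "-4 0 0 0; -12 0 0 0; -22 0 0 0; -22 0 -25 0; -22 0 -60 0; -22 0 -95 0; -22 0 -125 0; -22 0 -135 0; -22 0 -135 0; -22 0 -135 0; -22 0 -135 0", "gripper": 0.42}}

```text
t: 21.8
tcp_pos: [0.5519, -0.1105, 0.1505]
tool_rot: [0.644, 0.765, -0.001, -0.002]
force: [-0.6, -0.2, -0.2]
finger_gap: 0.58
gripper_force: 0.0
```

Run:
```python
from h import *
s=manip.sense();print(s["t"],tcp(),s["force"])
for k,x in meas().items(): print(k,x)
print(go(-210,0,150,90))
```

```text
21.8 (array([-70. , -69.7]), np.float64(150.5), np.float64(89.89)) [-0.59327081 -0.24492115 -0.18722198]
old_dish0 (0.26, array([314.7, 132.8]), array([136.3, 141.5]), array([-68.9,  -0.8]))
fresh_dish0 (0.95, array([314.7, 132.7]), array([136.9, 143. ]), array([-68.7,  -0.8]))
(array([  69.5, -140.5,    1.3]), np.float64(-0.1))
```

Request:
{"op": "step_arm", "data": {"targets": "12 -25 0 0; 24 -55 0 0; 36 -85 0 0; 50 -115 0 0; 62 -136 0 0; 69 -146 0 0; 69 -148 30 0; 69 -148 65 0; 69 -148 95 0; 69 -148 114 0; 69 -148 120 0; 69 -148 120 0", "gripper": 1.0}}

```text
t: 23.15
tcp_pos: [0.3957, -0.0682, 0.0315]
tool_rot: [0.644, 0.765, -0.0, -0.001]
force: [0.7, 0.2, 0.2]
finger_gap: 0.004
gripper_force: 0.0
```

Run:
```python
from h import *
s=manip.sense();print(s["t"],tcp(),s["force"],s["finger_gap"])
print(go(-75,0,31,90))
```

```text
23.15 (array([-216.6,   -1. ]), np.float64(31.5), np.float64(89.91)) [0.7337611  0.20441338 0.19973145] 0.0038347272222448393
(array([  1.3, 141.6,   0.3]), np.float64(-0.09))
```

Request:
{"op": "step_arm", "data": {"targets": "1 8 0 0; 1 14 0 0; 1 18 0 0; 1 22 0 0; 1 26 0 0; 1 30 0 0; 1 34 0 0; 1 40 0 0; 1 48 0 0; 1 56 0 0; 1 64 0 0; 1 72 0 0"}}

```text
t: 24.35
tcp_pos: [0.4669, -0.0549, 0.033]
tool_rot: [0.644, 0.765, 0.0, 0.001]
force: [-1.3, -3.1, 6.5]
finger_gap: 0.003
gripper_force: 3.7
```

Request:
{"op": "step_arm", "data": {"targets": "0 8 0 0; 0 16 0 0; 0 24 0 0; 0 32 0 0; 0 40 0 0; 0 46 0 0; 0 52 0 0; 0 57 0 0; 0 62 0 0; 0 66 0 0; 0 69 0 0; 0 70 0 0"}}

```text
t: 25.55
tcp_pos: [0.5359, -0.0429, 0.033]
tool_rot: [0.644, 0.765, 0.0, 0.001]
force: [-2.7, -3.4, 7.0]
finger_gap: -0.003
gripper_force: 4.0
```

Run:
```python
from h import *
s=manip.sense();print(s["t"],tcp(),s["force"])
```

```text
25.55 (array([-74.2,  -0.3]), np.float64(33.0), np.float64(89.94)) [-2.71859285 -3.39511334  7.00785809]
```

Request:
{"op": "step_arm", "data": {"targets": "0 3 0 0; 0 5 0 0; 0 5 0 0"}}

```text
t: 25.85
tcp_pos: [0.5357, -0.0428, 0.0331]
tool_rot: [0.643, 0.766, -0.003, -0.003]
force: [-12.1, -9.9, 14.5]
finger_gap: 0.002
gripper_force: 9.3
```

Request:
{"op": "step_arm", "data": {"targets": "0 3 0 0; 0 3 0 0; 0 3 0 0"}}

```text
t: 26.15
tcp_pos: [0.5356, -0.0427, 0.0332]
tool_rot: [0.643, 0.766, -0.005, -0.006]
force: [-17.6, -13.1, 19.6]
finger_gap: -0.001
gripper_force: 13.0
```

Solid stop. Back off, lift and check.

Request:
{"op": "step_arm", "data": {"targets": "0 -6 0 0; 0 -20 0 0; 0 -35 0 0; 0 -45 -30 0; 0 -50 -70 0; 0 -50 -110 0; 0 -50 -150 0; 0 -50 -165 0; 0 -50 -165 0; 0 -50 -165 0; 0 -50 -165 0; 0 -50 -165 0"}}

```text
t: 27.35
tcp_pos: [0.4929, -0.0497, 0.1958]
tool_rot: [0.644, 0.765, -0.001, -0.002]
force: [-0.8, -0.0, -0.4]
finger_gap: -0.0
gripper_force: 0.0
```

Run:
```python
from h import *
s=manip.sense();print(s["t"],tcp(),s["force"])
save("wrist","w11"); 
for x in manip.mark_of("wrist","slide_knob")[:1]: print("knob",x["p"],np.round(x["position"]),toI(at("wrist",x["position"],.045)))
save("top","top1")
for q,z in [("slide_knob",.045),("old_dish",.014),("sample_jar",0),("dropper",0),("tape",0)]:
    for x in manip.mark_of("top",q)[:1]: print(q,round(x["p"],2),np.round(x["position"]),toI(at("top",x["position"],z)).round(1))
for x in manip.masks_of("wrist","old_dish")[:1]: print(x["p"],toI(at("wrist",x["position"],.026)))
a=cv2.imread("pics/w11.png"); b=cv2.imread("pics/top1.png")[150:400,150:550]
cv2.imwrite("pics/fin.png",np.hstack([cv2.resize(a,(400,300)),cv2.resize(b,(400,300))]))
```

```text
27.35 (array([-117.6,    0.4]), np.float64(195.8), np.float64(89.91)) [-0.80101274 -0.04205127 -0.35314596]
knob 0.84 [398. 222.] [-51.16295979   2.22797501]
old_dish 0.63 [257. 270.] [-72.3 144.9]
sample_jar 0.72 [411. 307.] [-208.8 -154.7]
dropper 0.82 [237. 210.] [ 65.9 166.2]
tape 0.45 [247. 332.] [-193.4  190.3]
0.7 [-215.69604054 -120.46999669]
```

View pics/fin.png

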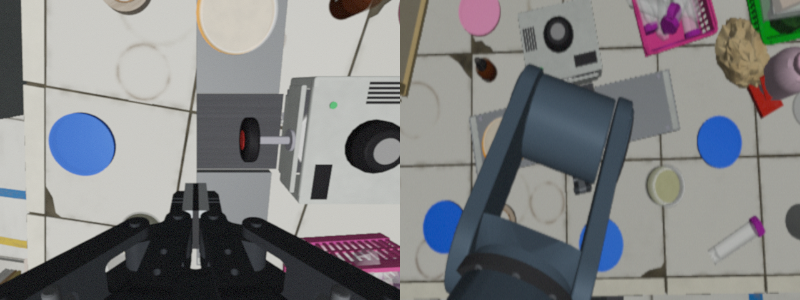

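The picture shows the slide shut, with the knob at home (imager x about -52), the old dish on the mat and the bystanders unmoved. Hand in.

```bash
python3 -c "
from station import manip; print(manip.sign_off())"
```

```text
the job is handed in; nothing more can be done
None
```

The job is handed in: the slide is pushed home to its stop with the fresh dish inside, and the old dish sits on the orange spot about 1–2 mm off centre by my measurement; the jar, dropper bottle and tape were not touched. It took about 27 s, and no verdict has come back.

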